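Empty the tray of sleeves into the blue bin

TASK

Get the orange tray out from under the plywood riser with its three metal sleeves still in it, set it down flat in the middle of the green mat and let go. Then take it by its black raked handle, hold its lip low over the blue bin (not the grey one) and tip it until all three sleeves have slid off into the bin, and put the empty tray back flat in the middle of the mat. Leave the red can and the two stubs standing where they are.

Things in the scene. Friction and masses are not known exactly. Their poses are not given: they have to be found in the camera images.
- rack: Fixed plywood riser, a bridge: board 110 (x) x 200 (y) mm, underside 105 mm, top 120 mm above the bench, on two 12 mm side panels at y = +-94 mm; stock fixed on it reaches 175 mm. Origin: on the bench under its centre. The tray starts on the bench under it, its mouth sticking out of the open -x front, pointing roughly along -x; its handle (top 80 mm up) is under the board, with 25 mm free above.
- tray_mid (a point): Middle of the loose orange tray, 15 mm above its underside. 150 (x) x 60 (y) mm, 110 to 190 g, floor 4 mm, side walls 3.5 mm thick and 30 mm high over the whole length, 6 mm rear wall at +x, no wall at -x: the open mouth. x points from mouth to handle, z up. The mouth end can be gripped across the 60 mm, outside both side walls, e.g. 55 mm from the middle.
- lip (a point): Middle of the tray's open mouth edge, at the floor's upper face: 75 mm from the middle along the tray's -x, 4 mm above the underside. Axes as the tray's.
- tray: The tray with its handle; origin in the middle of its underside (15 mm below tray_mid), axes the same.
- tray_handle: Black plate handle on the tray's rear wall, raked 25 degrees (top leans away from the mouth): 10 mm thick (x), 44 mm wide (y = tray's y), reaching 21 mm above and 45 mm below the origin along z, which points up the plate. Origin: best grip point, 90 mm behind the tray's middle, 59 mm above its underside. Grip across the 10 mm, fingers pointing down the plate, with 40 N or more.
- sleeve0_mid (a point): Centre of a loose aluminium sleeve (24 mm outside, 12 mm bore, 20 mm high, 20 g), at first standing in the tray. It slides down the tray's floor at slopes of 25 to 40 degrees, depending on friction; 55 degrees are sure.
- sleeve1_mid (a point): Centre of the brass-coloured sleeve, else the same.
- sleeve2_mid (a point): Centre of the third sleeve, aluminium, the same.
- mat: Fixed green mat, 150 (x) x 200 (y) mm, 3 mm thick. Origin: centre of its underside.
- bin: Fixed blue open bin, 130 x 130 mm outside, 55 mm high, walls and floor about 4 mm. Origin: centre of its underside.
- grey_bin: Fixed grey bin of the same size with dark rods in it, not to be used. Origin: centre of its underside.
- spray_can_mid (a point): Centre of a loose red can, standing: 52 mm across, 150 mm high. Leave alone.
- stub_a_mid (a point): Centre of a loose black rubber stub, standing: 42 mm across, 60 mm high. Leave alone.
- stub_b_mid (a point): Centre of a loose white plastic stub, standing: 42 mm across, 60 mm high. Leave alone.
Mind the look-alikes: they are no part of the job. Of the things that look like the mat, take the one that is nearest to the robot's base at the start.

How it is judged:
By the outcome, as a careful person would: the job done as asked, in the order asked, and still so for the second after the job is handed in, with the robot touching nothing.
It also fails if it takes over 67 s, if anything falls off the work surface, if the arm or the gripper's body presses on something with over 40 N, if the wrist force passes 120 N, or if a joint passes its speed limit or range.

ROBOT

A 6-joint arm with a two-finger parallel gripper is mounted at the origin on the work surface. World frame = base frame: x ahead of the robot, y to its left, z up, the work surface at z = 0. Lengths are in m, angles in rad, forces in N, time in s.
With the tool pointing down it reaches from about 0.4 to 0.825 m from the base axis. Payload 7 kg.
Tool frame: the origin (TCP) lies at the centre of the arm's flange, where the gripper is bolted on; the fingertips stand 178 mm ahead of it and the grasp point (between the pads) lies arm.tcp_to_grasp ahead of it (arm.tcp_to_grasp is the distance from the TCP to the grasp point, in m); z points along the fingers, y is the direction in which the jaws open and shut (so a half turn about z gives the same grasp; the last joint's range is limited). The gripper opens to 88 mm and grips with 3 to 60 N. Pads are 19 mm wide; open, the fingers measure 130 mm over their backs; the gripper's body (78 mm by 193 mm) begins 47 mm behind the grasp point.
Start: joints at [1.515, 0.359, 0.012, 0, -1.224, -0.288], TCP at [0.228, 0.635, 0.405] pointing down, gripper open.
Joint ranges: [-3.07, 3.07], [-1.43, 2.12], [-1.02, 1.25], [-3.03, 1.67], [-3.05, -0], [-3.03, 3.03]. Speed limits (rad/s): [2.39, 2.39, 3.01, 3.14, 3.14, 3.14].

INTERFACE

Orientations are given as [roll, pitch, yaw] about the fixed x, y, z axes, in that order (R = Rz(yaw) Ry(pitch) Rx(roll)).
In Python, from station import arm gives the robot as it stands.
- The arm moves only by the tool move_arm, never from a script. Its argument "deltas" is a list of rows, each a list of 6 numbers: the shift along the world's x, y, z in mm, then the turn, a rotation vector about the world's x, y, z in degrees. In form: [[tx, ty, tz, ax, ay, az], ...]. A call has exactly 5 rows; each row shifts and turns the commanded pose from where the row before left it; what a row does not reach is not made up. A row lasts 1/12 s, in which the tool goes at most 41.7 mm and 7.16 degrees, less where a joint would pass 70% of its speed; a pose out of reach is approached as far as the arm can. A call with a gripper value outside its range is refused whole. "claw" is the closure in counts, from 0 (fully open) to 255 (shut), set as the call begins (left out, the last holds). The fingers move at their own pace and stop on an object; "squeeze" is the grip in N (left out, the last holds). Time passes only in rows, so rows that do not move let the fingers close, or fill a call up. It gives the time, the measured TCP pose, the force and the opening at its end, in the units of the state.
- arm.get_state(): the state, without advancing time (a new reading comes with each control period).
- arm.grab_frame(name): name is "scene" or "top" or "wrist"; returns the picture (420x560x3 uint8, red, green, blue); there is no depth.
- arm.calibration(name): a dict with "intrinsics" (3x3 intrinsics, pixels), "k1" (the pictures are not rectified: a ray, as slopes to the right and down, at radius r is drawn at 1 + k1 r^2 times it, then the intrinsics apply), "T" (4x4, takes a point from camera to world coordinates); the wrist camera has in their place "mount" (4x4, takes a point from camera to tool coordinates, whose origin is the TCP and whose axes are the flange's). Camera axes: x right, y up, looking along -z (the intrinsics and any distortion apply to the point x, -y, -z); pixel columns grow to the right and rows downward; lengths in m; the calibration is good to about 2 mm. A picture is of the moment at which its call begins: read the wrist's pose just before it. calibration takes no time and is no camera call.
- arm.job_done(): hands the job in, once; it reports no verdict.
Trained networks look in the newest picture that a camera, given by its name, has taken for a name from the list of things; names that differ only in an ending like _2 or _b are one class to them, and where a whole thing is asked for, a point or a joint stands for the part that bears it (a point fixed in the world has none). Each returns a list of dicts, best first, with "score" (0 to 1); they miss things now and then, are a little off and sometimes report something else, mostly with a low value. They report only what shows in the picture. A call takes as long as a camera call. They do not tell look-alikes from the thing itself.
- arm.spot_in(thing, camera): "xy" ([column, row] in pixels, amid what is visible of it).
- arm.masks_of(thing, camera): "pixels" (420x560 bool, what is visible of it) and "xy" ([column, row] in pixels, amid what is visible of it).
- arm.spot_point(thing, camera): "xy" ([column, row] in pixels: a listed point, or the origin of a listed thing).
The state is a dict: "t": time; "q": joint angles; "qd": joint speeds; "joint_efforts": joint torques, N m; "eef_pos": TCP position; "ee_rot": TCP orientation; "force": force on the tool from outside, world axes, zero at the start; "moment": the same for the moment, N m; "width": finger opening in m.
Only numpy, scipy, OpenCV 4.12 (cv2) and the standard library are available. Lean on these libraries where they do the work, as an engineer would, in place of code of your own. Each camera call takes 0.05 s, during which the arm holds its last target. There are 200 camera calls.

## Working session

There is one attempt and no reset: what is moved stays moved. The work goes in short steps, Python scripts to look and compute and a tool call to move; the robot and the scene stay as the last step left them, time stands still between calls to the robot, and variables do not carry over. Pictures are saved under pics/ and viewed, about 8 in all and at most 12, crops included, and the job is handed in when it is done.

Besides the shell and the picture viewer there is one more tool, called after "Call:" as a command line: name --pt "numbers of a row" for each row, then --argument value for the rest. move_arm: Moves the arm, as the interface text tells. Its arguments: {"type":"object","properties":{"deltas":{"type":"array","items":{"type":"array","items":{"type":"number"}}},"claw":{"type":"number"},"squeeze":{"type":"number"}},"required":["deltas"]}

```bash
mkdir -p pics; cat > h.py <<'E'
import numpy as np, cv2
from scipy.spatial.transform import Rotation as R
from station import arm
def campose(n, st=None):
    c=arm.calibration(n)
    if 'T' in c: return c, np.array(c['T'])
    st=st or arm.get_state()
    T=np.eye(4);T[:3,:3]=R.from_euler('xyz',st['ee_rot']).as_matrix();T[:3,3]=st['eef_pos']
    return c, T@np.array(c['mount'])
def ray(n,xy,st=None):
    c,T=campose(n,st);K=np.array(c['intrinsics'])
    p=cv2.undistortPoints(np.array([[xy]],float),K,np.array([c['k1'],0,0,0,0]))[0,0]
    d=T[:3,:3]@np.array([p[0],-p[1],-1]);return T[:3,3],d
def atz(n,xy,z,st=None):
    o,d=ray(n,xy,st);return o+d*(z-o[2])/d[2]
def proj(n,P,st=None):
    c,T=campose(n,st);q=(np.atleast_2d(P)-T[:3,3])@T[:3,:3]
    a=np.c_[q[:,0],-q[:,1]]/-q[:,2:];r=(a**2).sum(1,keepdims=True)
    K=np.array(c['intrinsics']);return a*(1+c['k1']*r)*[K[0,0],K[1,1]]+K[:2,2]
def save(n,f):
    im=arm.grab_frame(n);cv2.imwrite('pics/'+f,im[:,:,::-1]);return im
E
python3 - <<'E'
from h import *
print(arm.get_state()['eef_pos'],arm.get_state()['ee_rot'],arm.tcp_to_grasp,arm.get_state()['t'])
a=save('scene','s0.png');b=save('top','t0.png');
cv2.imwrite('pics/both.png',cv2.resize(np.vstack([a,b])[:,:,::-1],None,fx=1,fy=1)[:, :])
Z=dict(rack=.175,tray_mid=.015,lip=.004,tray_handle=.059,sleeve0_mid=.014,mat=0.003,bin=0.0,grey_bin=0.0,spray_can_mid=.075,stub_a_mid=.03,stub_b_mid=.03,)
for k,z in Z.items():
  for n in('top','scene'):
    for d in arm.spot_point(k,n)[:4]:
      if d['score']>.2: print(k,n,round(d['score'],2),np.round(d['xy']),np.round(atz(n,d['xy'],0 if k=='rack' else z),3)[:2])
for n in('top','scene'): print(n,np.round(campose(n)[1],2).tolist())
E
```

```text
[0.22746838 0.63529927 0.40372496] [ 3.13993818e+00 -1.52458713e-04 -3.43958987e-01] 0.1593 0.0
rack top 0.86 [114. 213.] [0.558 0.36 ]
rack scene 0.55 [328. 173.] [0.532 0.348]
tray_mid top 0.86 [142. 218.] [0.541 0.284]
tray_mid scene 0.87 [325. 180.] [0.552 0.276]
tray_mid scene 0.65 [325. 181.] [0.553 0.271]
tray_mid scene 0.38 [175. 282.] [ 0.433 -0.283]
lip top 0.61 [172. 211.] [0.558 0.214]
lip scene 0.81 [319. 196.] [0.564 0.201]
tray_handle top 0.62 [154. 213.] [0.546 0.243]
tray_handle scene 0.57 [335. 152.] [0.538 0.385]
sleeve0_mid top 0.55 [149. 211.] [0.557 0.268]
sleeve0_mid scene 0.54 [327. 183.] [0.563 0.266]
mat top 0.63 [268. 216.] [ 0.538 -0.023]
mat top 0.6 [448. 161.] [ 0.662 -0.474]
mat top 0.23 [147. 211.] [0.559 0.278]
mat scene 0.59 [275. 238.] [ 0.546 -0.031]
mat scene 0.55 [250. 307.] [ 0.611 -0.26 ]
bin top 0.84 [363. 184.] [ 0.612 -0.259]
bin scene 0.93 [250. 309.] [ 0.613 -0.262]
bin scene 0.49 [327. 168.] [0.517 0.374]
bin scene 0.25 [323. 184.] [0.545 0.277]
grey_bin top 0.65 [370. 260.] [ 0.423 -0.266]
grey_bin top 0.28 [266. 214.] [ 0.542 -0.018]
grey_bin scene 0.65 [176. 285.] [ 0.429 -0.279]
spray_can_mid top 0.86 [197. 153.] [0.682 0.138]
spray_can_mid top 0.65 [140. 216.] [0.536 0.271]
spray_can_mid scene 0.69 [351. 202.] [0.691 0.108]
stub_a_mid top 0.61 [320. 267.] [ 0.411 -0.143]
stub_a_mid scene 0.68 [208. 238.] [ 0.419 -0.137]
stub_b_mid top 0.85 [274. 151.] [ 0.695 -0.043]
stub_b_mid top 0.64 [151. 211.] [0.555 0.26 ]
stub_b_mid scene 0.87 [333. 249.] [ 0.702 -0.034]
top [[-0.03, 0.99, -0.14, 0.4], [-1.0, -0.03, -0.01, -0.06], [-0.02, 0.14, 0.99, 1.03], [0.0, 0.0, 0.0, 1.0]]
scene [[0.88, -0.26, 0.4, 0.95], [0.48, 0.5, -0.73, -0.76], [-0.01, 0.83, 0.56, 0.66], [0.0, 0.0, 0.0, 1.0]]
```

View pics/t0.png

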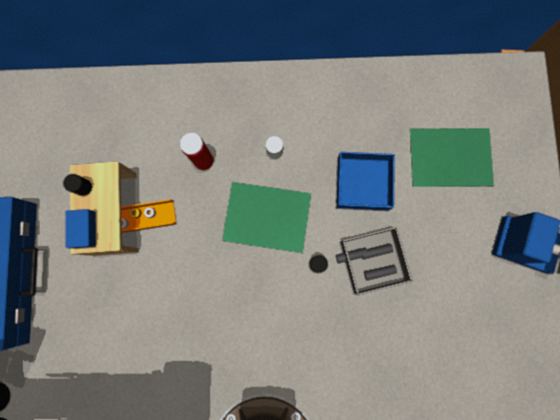

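View pics/s0.png

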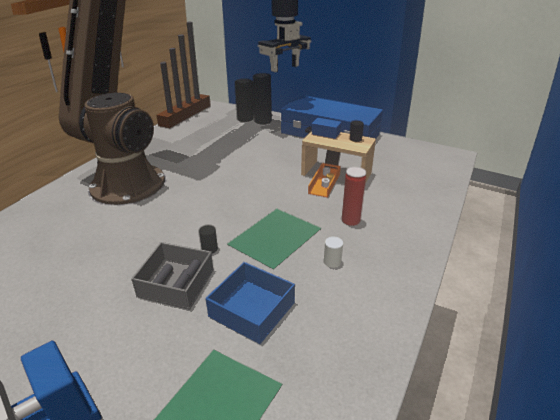

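Mat candidates are (267,217) and (451,157) in the top view. The first, at about (0.54, -0.02), is nearer the base (bottom, col 265), so that is the one. The blue bin at (365,182) is open; the box at (530,240) isn't an open bin. The tray is at (150,212), with its mouth toward -y.

```bash
python3 - <<'E'
from h import *
print(np.round(arm.calibration('wrist')['mount'],3).tolist())
a=cv2.imread('pics/t0.png')
cv2.imwrite('pics/crop0.png',cv2.resize(a[130:300,50:420],None,fx=2.1,fy=2.1,interpolation=cv2.INTER_CUBIC))
for k,p,z in[('rackedge',[122,165],.12),('rackedge2',[122,252],.12),('board back',[70,165],.12)]: print(k,np.round(atz('top',p,z),3))
for n,lo in(('top',0),):
  m=arm.masks_of('mat',n)
  for d in m[:2]:
    r=cv2.minAreaRect(np.argwhere(d['pixels'])[:,::-1].astype(np.float32)); c=cv2.boxPoints(r)
    W=np.array([atz(n,x,.003)[:2] for x in c]);print(round(d['score'],2),np.round(W,3).tolist(),np.round(W.mean(0),3))
  for k,z in(('bin',.055),('grey_bin',.055)):
    for d in arm.masks_of(k,n)[:1]:
      c=cv2.boxPoints(cv2.minAreaRect(np.argwhere(d['pixels'])[:,::-1].astype(np.float32)))
      W=np.array([atz(n,x,z)[:2] for x in c]);print(k,np.round(W,3).tolist(),np.round(W.mean(0),3))
E
```

```text
[[-0.0, 0.965, 0.263, 0.071], [1.0, 0.0, -0.001, 0.001], [-0.001, 0.263, -0.965, 0.019], [0.0, 0.0, 0.0, 1.0]]
rackedge [0.647 0.297 0.12 ]
rackedge2 [0.453 0.292 0.12 ]
board back [0.651 0.415 0.12 ]
0.89 [[0.48, 0.095], [0.632, 0.07], [0.593, -0.132], [0.444, -0.103]] [ 0.537 -0.018]
0.88 [[0.602, -0.375], [0.754, -0.386], [0.747, -0.595], [0.596, -0.579]] [ 0.675 -0.484]
bin [[0.546, -0.18], [0.683, -0.193], [0.671, -0.332], [0.534, -0.315]] [ 0.609 -0.255]
grey_bin [[0.466, -0.17], [0.5, -0.325], [0.371, -0.348], [0.338, -0.196]] [ 0.419 -0.26 ]
```

View pics/crop0.png

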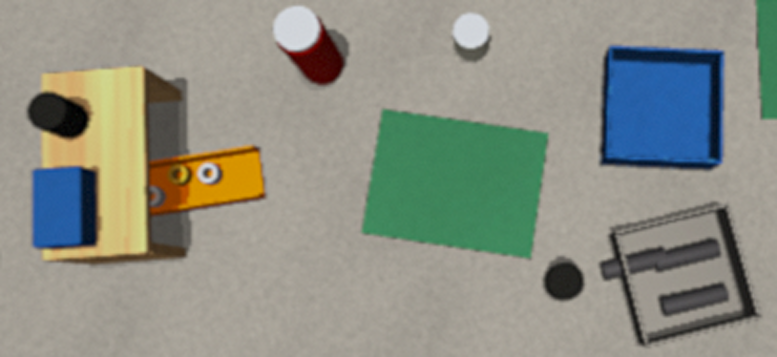

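Call:
move_arm --pt "22 -31 4 0 0 -4.2" --pt "22 -31 4 0 0 -4.2" --pt "22 -31 4 0 0 -4.2" --pt "22 -31 4 0 0 -4.2" --pt "22 -31 4 0 0 -4.2" --claw 0

```text
t: 1.77
eef_pos: [0.3381, 0.4789, 0.425]
ee_rot: [-3.141, 0.0, -0.713]
force: [0.1, 0.5, -0.9]
width: 0.0873
```

Call:
move_arm --pt "22 -31 0 0 0 -4.2" --pt "22 -31 0 0 0 -4.2" --pt "22 -31 0 0 0 -4.2" --pt "22 -31 0 0 0 -4.2" --pt "22 -31 0 0 0 -4.2"

```text
t: 2.18
eef_pos: [0.4482, 0.3237, 0.4251]
ee_rot: [-3.141, 0.0, -1.08]
force: [1.4, 0.1, -0.5]
width: 0.0878
```

Call:
move_arm --pt "20 -31 0 0 0 -4.2" --pt "20 -31 0 0 0 -4.2" --pt "20 -31 0 0 0 -4.2" --pt "20 -31 0 0 0 -4.2" --pt "20 -31 0 0 0 -4.2"

```text
t: 2.6
eef_pos: [0.5482, 0.1688, 0.425]
ee_rot: [-3.141, 0.0, -1.447]
force: [0.2, 0.7, 0.0]
width: 0.0879
```

The crop confirms it: the near mat is at (455,183) in the crop, the open blue bin at (663,107), the grey bin with rods at (685,270), and the tray mouth edge is at about (262,172). Next is a wrist look.

```bash
python3 - <<'E'
from h import *
st=arm.get_state();im=save('wrist','w0.png');print(np.round(st['q'],2),st['t'])
for k,z in(('lip',.004),('tray_mid',.015),('sleeve0_mid',.014),('sleeve1_mid',.014)):
  for d in arm.spot_point(k,'wrist')[:3]: print(k,round(d['score'],2),np.round(d['xy']),np.round(atz('wrist',d['xy'],z,st),3)[:2])
hsv=cv2.cvtColor(im,cv2.COLOR_RGB2HSV);m=cv2.inRange(hsv,(8,150,60),(22,255,255))
n,l,s,c=cv2.connectedComponentsWithStats(m)
i=1+np.argmax(s[1:,4]);print(s[i])
q=np.argwhere(l==i)[:,::-1]
h=cv2.approxPolyDP(cv2.convexHull(q.astype(np.int32)),4,True)[:,0]
for p in h: print(p,np.round(atz('wrist',p,.03,st),3)[:2],np.round(atz('wrist',p,.0,st),3)[:2])
E
```

```text
[ 0.64  0.18 -0.19  0.   -1.2  -0.52] 2.6
lip 0.74 [267. 205.] [0.559 0.206]
sleeve0_mid 0.78 [263. 258.] [0.556 0.268]
sleeve1_mid 0.54 [259. 285.] [0.557 0.303]
sleeve1_mid 0.34 [270. 206.] [0.555 0.205]
[ 241  204   55   72 3330]
[292 205] [0.532 0.196] [0.53  0.204]
[293 275] [0.52  0.277] [0.517 0.292]
[243 275] [0.576 0.284] [0.578 0.299]
[244 205] [0.583 0.203] [0.585 0.211]
```

View pics/w0.png

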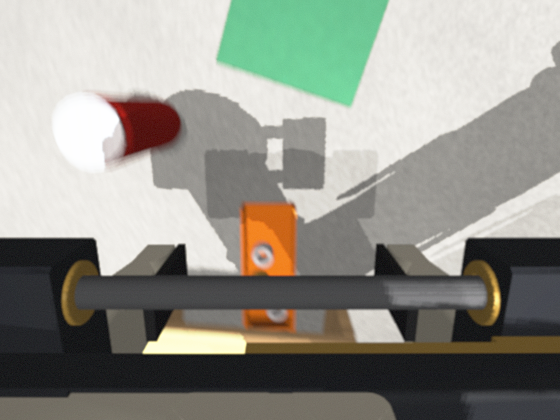

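The wrist view shows the tray mouth at (267,205), aligned with the tool, with the can at (150,130) to the left. Descending to grip the mouth end.

Call:
move_arm --pt "1.4 11 -26 0 0 0" --pt "1.4 11 -26 0 0 0" --pt "1.4 11 -26 0 0 0" --pt "1.4 11 -26 0 0 0" --pt "1.4 11 -26 0 0 0"

```text
t: 3.27
eef_pos: [0.5538, 0.2273, 0.2939]
ee_rot: [-3.141, 0.001, -1.441]
force: [0.8, 0.2, -0.3]
width: 0.0878
```

Call:
move_arm --pt "0 0 -26 0 0 0" --pt "0 0 -26 0 0 0" --pt "0 0 -25 0 0 0" --pt "0 0 -20 0 0 0" --pt "0 0 -14 0 0 0"

```text
t: 3.68
eef_pos: [0.5532, 0.2267, 0.1816]
ee_rot: [3.14, -0.001, -1.441]
force: [-0.3, 0.1, -0.1]
width: 0.0873
```

Call:
move_arm --pt "0 0 0 0 0 0" --pt "0 0 0 0 0 0" --pt "0 0 0 0 0 0" --pt "0 0 0 0 0 0" --pt "0 0 0 0 0 0" --claw 255 --squeeze 40

```text
t: 4.1
eef_pos: [0.5547, 0.2259, 0.185]
ee_rot: [-3.14, 0.001, -1.443]
force: [-2.8, -0.7, 4.1]
width: 0.0596
```

Call:
move_arm --pt "0 0 0 0 0 0" --pt "0 0 0 0 0 0" --pt "0 0 0 0 0 0" --pt "0 0 0 0 0 0" --pt "0 0 0 0 0 0"

```text
t: 4.52
eef_pos: [0.5547, 0.2258, 0.185]
ee_rot: [-3.14, 0.001, -1.443]
force: [-3.8, 0.7, 7.9]
width: 0.0594
```

Call:
move_arm --pt "-2 -4 1 0 0 0" --pt "-5 -8 1 0 0 0" --pt "-7 -12 1 0 0 0" --pt "-8 -16 1 0 0 0" --pt "-8 -18 1 0 0 0"

```text
t: 4.93
eef_pos: [0.5233, 0.1659, 0.1884]
ee_rot: [3.141, -0.0, -1.443]
force: [0.8, -0.9, -2.4]
width: 0.0599
```

Call:
move_arm --pt "0 -18 0 0 0 0" --pt "0 -18 0 0 0 0" --pt "0 -18 0 0 0 0" --pt "0 -18 0 0 0 0" --pt "0 -18 0 0 0 0"

```text
t: 5.35
eef_pos: [0.5232, 0.0754, 0.1886]
ee_rot: [3.141, -0.0, -1.444]
force: [0.4, -0.4, -2.1]
width: 0.0599
```

```bash
python3 - <<'E'
from h import *
a=save('scene','s1.png');b=save('top','t1.png')
cv2.imwrite('pics/c1.png',np.vstack([cv2.resize(a[120:280,200:420],None,fx=2.5,fy=2.5)[:,:,::-1][:, :550],cv2.resize(b[130:230,100:320],None,fx=2.5,fy=2.5)[:,:,::-1][:190,:550]]))
E
```

```text
(no output)
```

View pics/c1.png

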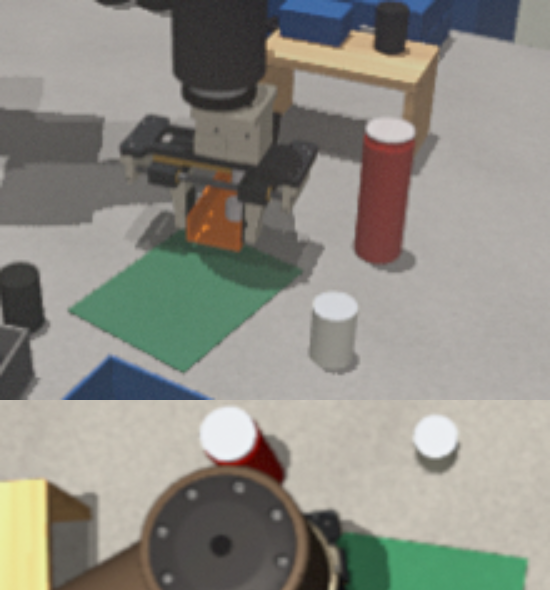

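Call:
move_arm --pt "1 -5 5 0 0 0" --pt "1 -14 5 0 0 -2" --pt "1 -16 4 0 0 -2" --pt "1 -18 0 0 0 -2" --pt "1 -18 0 0 0 -2"

```text
t: 5.87
eef_pos: [0.5293, 0.0059, 0.2034]
ee_rot: [-3.141, 0.0, -1.584]
force: [0.1, 0.5, -3.2]
width: 0.0598
```

Call:
move_arm --pt "1 -18 0 0 0 -2" --pt "1 -18 0 0 0 0" --pt "1 -17 0 0 0 0" --pt "1 -14 0 0 0 0" --pt "1 -9 0 0 0 0"

```text
t: 6.28
eef_pos: [0.5341, -0.0708, 0.2029]
ee_rot: [3.141, -0.0, -1.618]
force: [-0.1, -0.6, -2.2]
width: 0.0597
```

Call:
move_arm --pt "0 0 -4 0 0 0" --pt "0 0 -4 0 0 0" --pt "0 0 -3 0 0 0" --pt "0 0 -2 0 0 0" --pt "0 0 0 0 0 0"

```text
t: 6.7
eef_pos: [0.5343, -0.0689, 0.189]
ee_rot: [3.141, -0.0, -1.617]
force: [0.4, -0.0, -2.3]
width: 0.0596
```

Call:
move_arm --pt "0 -2 -0.5 0 0 0" --pt "0 -2 -0.5 0 0 0" --pt "0 0 -0.5 0 0 0" --pt "0 0 -0.5 0 0 0" --pt "0 0 0 0 0 0"

```text
t: 7.12
eef_pos: [0.5345, -0.0736, 0.188]
ee_rot: [-3.141, -0.0, -1.618]
force: [-1.7, -1.2, 2.0]
width: 0.0595
```

Call:
move_arm --pt "0 0 0 0 0 0" --pt "0 0 0 0 0 0" --pt "0 0 0 0 0 0" --pt "0 0 0 0 0 0" --pt "0 0 0 0 0 0" --claw 0

```text
t: 7.53
eef_pos: [0.5346, -0.0735, 0.1877]
ee_rot: [-3.141, 0.0, -1.618]
force: [-0.2, 0.8, 0.4]
width: 0.0853
```

Call:
move_arm --pt "0 0 5 0 0 0" --pt "0 0 15 0 0 0" --pt "0 0 30 0 0 0" --pt "0 0 38 0 0 0" --pt "0 0 38 0 0 0"

```text
t: 7.95
eef_pos: [0.534, -0.0736, 0.3149]
ee_rot: [3.14, -0.001, -1.618]
force: [0.9, 0.7, 0.8]
width: 0.0876
```

Call:
move_arm --pt "0 -15 25 0 0 0" --pt "0 -20 25 0 0 0" --pt "0 -20 20 0 0 0" --pt "0 -20 15 0 0 0" --pt "0 -10 0 0 0 0"

```text
t: 8.37
eef_pos: [0.5349, -0.1602, 0.4029]
ee_rot: [-3.135, -0.001, -1.618]
force: [1.1, 0.8, 1.1]
width: 0.0874
```

```bash
python3 - <<'E'
from h import *
st=arm.get_state();im=save('wrist','w1.png');print(np.round(st['q'],2),np.round(st['eef_pos'],3),st['t'])
for k,z in(('lip',.007),('tray_mid',.018),('tray_handle',.062),('sleeve0_mid',.017)):
  for d in arm.spot_point(k,'wrist')[:4]:
    if d['score']>.3: print(k,round(d['score'],2),np.round(d['xy']),np.round(atz('wrist',d['xy'],z,st),3)[:2])
arm.grab_frame('top')
for k,z in(('lip',.007),('tray_mid',.018),('tray_handle',.062),):
  for d in arm.spot_point(k,'top')[:2]: print('top',k,round(d['score'],2),np.round(d['xy']),np.round(atz('top',d['xy'],z,st),3)[:2])
E
```

```text
[ 0.06  0.17 -0.25  0.   -1.14 -0.11] [ 0.535 -0.16   0.403] 8.3667
lip 0.75 [286. 239.] [ 0.534 -0.092]
tray_mid 0.81 [286. 306.] [ 0.538 -0.016]
tray_handle 0.67 [200.  82.] [ 0.6   -0.255]
top lip 0.58 [300. 217.] [ 0.533 -0.1  ]
top tray_mid 0.6 [263. 215.] [ 0.538 -0.011]
```

View pics/w1.png

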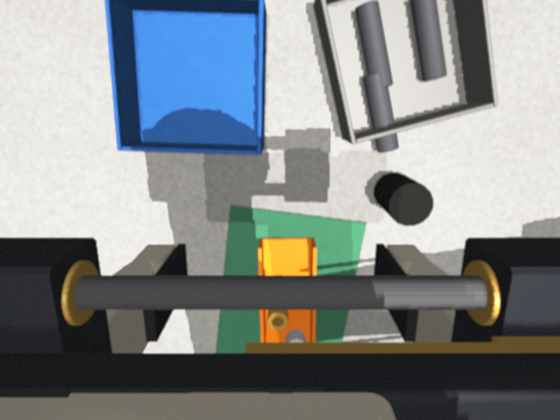

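The wrist view shows the tray on the mat (lip at (286,239), mouth toward the bins), the bin near-edge corners at (122,150) and (262,152), and the stub still standing at (403,200). Planning the handle approach.

```bash
cat > plan.py <<'E'
from h import *
def R_handle(yaw,tip=0):  # tray yaw deg, tip deg (mouth down)
    d=np.array([np.cos(np.radians(yaw)),np.sin(np.radians(yaw)),0]);z=np.array([0,0,1.])
    a=np.radians(25-tip); hx=np.cos(a)*d-np.sin(a)*z; hz=np.sin(a)*d+np.cos(a)*z
    return np.c_[np.cross(-hx,-hz),-hx,-hz]
def go(p,Rt,n):
    st=arm.get_state();R0=R.from_euler('xyz',st['ee_rot'])
    rv=np.degrees((R.from_matrix(Rt)*R0.inv()).as_rotvec())
    dp=(np.array(p)-st['eef_pos'])*1000
    print('total',np.round(dp,1),np.round(rv,1),'per row',np.round(dp/n,2),np.round(rv/n,2),'t',round(st['t'],2),'q',np.round(st['q'],2))
E
python3 - <<'E'
from plan import *
st=arm.get_state()
for p in([122,150],[262,152],[106,5],[265,5]): print(np.round(atz('wrist',p,.055,st),3))
for y in (86,87): 
  d=np.array([np.cos(np.radians(y)),np.sin(np.radians(y)),0]);Rt=R_handle(y)
  g=np.array([.537,-.0165,.062])+.09*d
  print(g,np.round(Rt,2).tolist()); go(g-.2293*Rt[:,2],Rt,15)
E
```

```text
[ 0.672 -0.199  0.055]
[ 0.549 -0.192  0.055]
[ 0.667 -0.315  0.055]
[ 0.54  -0.309  0.055]
[0.54327808 0.07328076 0.062     ] [[1.0, -0.06, -0.03], [-0.07, -0.9, -0.42], [0.0, 0.42, -0.91]]
total [  15.5  327.8 -128.3] [-18.3  20.6  87.1] per row [ 1.03 21.86 -8.56] [-1.22  1.37  5.81] t 8.82 q [ 0.06  0.17 -0.26 -0.   -1.14 -0.11]
[0.54171024 0.07337666 0.062     ] [[1.0, -0.05, -0.02], [-0.05, -0.91, -0.42], [0.0, 0.42, -0.91]]
total [  12.2  328.  -128.3] [-18.6  20.5  88.1] per row [ 0.81 21.87 -8.56] [-1.24  1.37  5.87] t 8.82 q [ 0.06  0.17 -0.26 -0.   -1.14 -0.11]
```

Call:
move_arm --pt "0.8 22 0 -1.24 1.37 5.87" --pt "0.8 22 0 -1.24 1.37 5.87" --pt "0.8 22 0 -1.24 1.37 5.87" --pt "0.8 22 0 -1.24 1.37 5.87" --pt "0.8 22 0 -1.24 1.37 5.87"

```text
t: 9.23
eef_pos: [0.5385, -0.0471, 0.3985]
ee_rot: [3.002, -0.08, -1.093]
force: [0.7, -0.3, 0.3]
width: 0.0877
```

Call:
move_arm --pt "0.8 22 0 -1.24 1.37 5.87" --pt "0.8 22 0 -1.24 1.37 5.87" --pt "0.8 22 0 -1.24 1.37 5.87" --pt "0.8 22 0 -1.24 1.37 5.87" --pt "0.8 22 0 -1.24 1.37 5.87"

```text
t: 9.65
eef_pos: [0.5424, 0.0631, 0.3985]
ee_rot: [2.842, -0.079, -0.567]
force: [0.4, 0.9, 0.3]
width: 0.0879
```

Call:
move_arm --pt "0.8 22 -10 -1.24 1.37 5.87" --pt "0.8 22 -10 -1.24 1.37 5.87" --pt "0.8 22 -10 -1.24 1.37 5.87" --pt "0.8 22 -10 -1.24 1.37 5.87" --pt "0.8 22 -10 -1.24 1.37 5.87"

```text
t: 10.07
eef_pos: [0.5463, 0.1731, 0.3479]
ee_rot: [2.704, 0.001, -0.048]
force: [1.2, -0.5, -0.4]
width: 0.0871
```

```bash
python3 - <<'E'
from plan import *
st=arm.get_state();im=save('wrist','w2.png')
for k,z in(('tray_mid',.018),('tray_handle',.062),('lip',.007)):
  for d in arm.spot_point(k,'wrist')[:3]:
    if d['score']>.3: print(k,round(d['score'],2),np.round(d['xy']),np.round(atz('wrist',d['xy'],z,st),3)[:2])
y=87
d=np.array([np.cos(np.radians(y)),np.sin(np.radians(y)),0]);Rt=R_handle(y)
g=np.array([.537,-.0165,.062])+.09*d
print('pred mid,handle px',proj('wrist',[g-.09*d-[0,0,.044],g],st).round())
go(g-.2293*Rt[:,2],Rt,5); go(g-.1593*Rt[:,2],Rt,5)
E
```

```text
tray_mid 0.6 [310. 181.] [ 0.535 -0.016]
tray_mid 0.4 [305. 178.] [ 0.539 -0.011]
lip 0.79 [362. 172.] [ 0.534 -0.088]
pred mid,handle px [[310. 179.]
 [239. 198.]]
total [  0.6  -2.2 -78.2] [ 0.1 -0.   0.1] per row [  0.11  -0.44 -15.63] [ 0.01 -0.01  0.01] t 10.27 q [ 0.74  0.31 -0.37  0.32 -1.23  0.62]
total [  -1.   -31.7 -141.6] [ 0.1 -0.   0.1] per row [ -0.2   -6.35 -28.32] [ 0.01 -0.01  0.01] t 10.27 q [ 0.74  0.31 -0.37  0.32 -1.23  0.62]
```

View pics/w2.png

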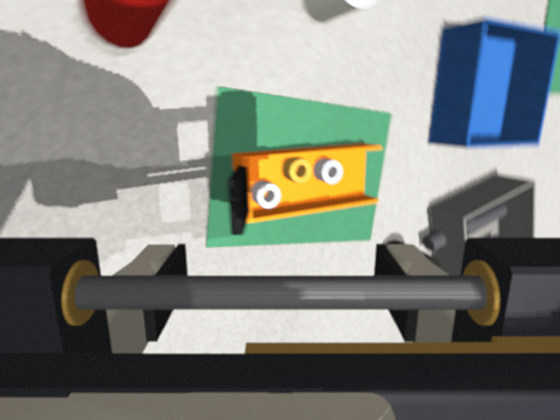

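All three sleeves are in the tray at (266,194), (299,169) and (330,172). The handle is at (240,197), as predicted. Descending along the plate.

Call:
move_arm --pt "0 -1 -18 0 0 0" --pt "0 -1 -20 0 0 0" --pt "0 0 -20 0 0 0" --pt "0 0 -14 0 0 0" --pt "0 0 -6 0 0 0"

```text
t: 10.68
eef_pos: [0.5461, 0.1683, 0.2694]
ee_rot: [2.704, 0.001, -0.057]
force: [0.3, -0.0, 0.4]
width: 0.0877
```

Call:
move_arm --pt "0 -6 -13 0 0 0" --pt "0 -8 -17 0 0 0" --pt "-1 -8 -17 0 0 0" --pt "0 -5 -11 0 0 0" --pt "0 -2 -5 0 0 0"

```text
t: 11.1
eef_pos: [0.5453, 0.1391, 0.2071]
ee_rot: [2.704, 0.0, -0.056]
force: [-0.6, -0.2, 0.2]
width: 0.0874
```

Call:
move_arm --pt "0 0 0 0 0 0" --pt "0 0 0 0 0 0" --pt "0 0 0 0 0 0" --pt "0 0 0 0 0 0" --pt "0 0 0 0 0 0" --claw 255 --squeeze 50

```text
t: 11.52
eef_pos: [0.5458, 0.1409, 0.2084]
ee_rot: [2.706, -0.001, -0.054]
force: [0.5, -0.3, -0.1]
width: 0.0598
```

Call:
move_arm --pt "0 0 0 0 0 0" --pt "0 0 0 0 0 0" --pt "0 0 0 0 0 0" --pt "0 0 0 0 0 0" --pt "0 0 0 0 0 0"

```text
t: 11.93
eef_pos: [0.5455, 0.1405, 0.2077]
ee_rot: [2.705, -0.0, -0.054]
force: [0.6, -1.0, -0.1]
width: 0.0266
```

Call:
move_arm --pt "0 0 0 0 0 0" --pt "0 0 0 0 0 0" --pt "0 0 0 0 0 0" --pt "0 0 0 0 0 0" --pt "0 0 0 0 0 0"

```text
t: 12.35
eef_pos: [0.5454, 0.1404, 0.2074]
ee_rot: [2.705, -0.0, -0.054]
force: [-0.4, 0.8, -2.8]
width: 0.0097
```

Call:
move_arm --pt "0 0 0 0 0 0" --pt "0 0 0 0 0 0" --pt "0 0 2 0 0 0" --pt "0 0 3 0 0 0" --pt "0 0 5 0 0 0"

```text
t: 12.77
eef_pos: [0.5454, 0.1404, 0.2177]
ee_rot: [2.705, 0.0, -0.054]
force: [-0.4, 0.1, -2.0]
width: 0.0098
```

```bash
python3 - <<'E'
from plan import *
st=arm.get_state();print(st['width'],st['force'],st['moment'])
# waypoints: lip target
y0=87
lipv=lambda yaw,tip:None
def tcp_for_lip(lip,yaw,tip):
    Rt=R_handle(yaw,tip);d=np.array([np.cos(np.radians(yaw)),np.sin(np.radians(yaw)),0]);z=np.array([0,0,1.])
    t=np.radians(tip);tx=np.cos(t)*d+np.sin(t)*z;tz=-np.sin(t)*d+np.cos(t)*z
    g=np.array(lip)+.165*tx+.055*tz
    return g-.1593*Rt[:,2],Rt
yaw=90
prev=None
for tip,lip in((0,(.608,-.225,.09)),(15,(.608,-.23,.075)),(60,(.608,-.23,.07))):
    p,Rt=tcp_for_lip(lip,yaw,tip);print(tip,np.round(p,4))
    go(p,Rt,1)
E
```

```text
0.009838392547803219 [-0.36506069  0.0566789  -2.03050536] [ 1.80675115 -0.09503206  0.05475308]
0 [0.608  0.0073 0.2894]
total [  62.6 -133.    71.7] [ 0.  -0.   3.1] per row [  62.59 -133.04   71.7 ] [ 0.04 -0.02  3.1 ] t 12.77 q [ 0.69  0.43 -0.56  0.4  -0.93  0.53]
15 [ 0.608  -0.0572  0.3277]
total [  62.6 -197.6  110. ] [15.  -0.4  3.1] per row [  62.59 -197.56  110.03] [15.03 -0.42  3.08] t 12.77 q [ 0.69  0.43 -0.56  0.4  -0.93  0.53]
60 [ 0.608  -0.2865  0.3709]
total [  62.6 -426.9  153.2] [60.  -1.6  2.8] per row [  62.59 -426.87  153.21] [60.02 -1.63  2.8 ] t 12.77 q [ 0.69  0.43 -0.56  0.4  -0.93  0.53]
```

Call:
move_arm --pt "3 -4 8 0 0 0.3" --pt "6 -10 12 0 0 0.3" --pt "7 -14 14 0 0 0.3" --pt "7 -16 12 0 0 0.3" --pt "7 -17 9 0 0 0.3"

```text
t: 13.18
eef_pos: [0.5762, 0.079, 0.2747]
ee_rot: [2.706, -0.002, -0.026]
force: [0.4, 0.1, -3.1]
width: 0.0098
```

Call:
move_arm --pt "7 -17 7 0 0 0.3" --pt "7 -17 5 0 0 0.3" --pt "7 -16 3 0 0 0.3" --pt "7 -13 2 0 0 0.3" --pt "5 -9 0 0 0 0.3"

```text
t: 13.6
eef_pos: [0.609, 0.006, 0.291]
ee_rot: [2.705, -0.002, -0.002]
force: [-0.2, 0.3, -2.3]
width: 0.0097
```

```bash
cat >> plan.py <<'E'
def tcp_for_lip(lip,yaw,tip):
    Rt=R_handle(yaw,tip);d=np.array([np.cos(np.radians(yaw)),np.sin(np.radians(yaw)),0]);z=np.array([0,0,1.])
    t=np.radians(tip);tx=np.cos(t)*d+np.sin(t)*z;tz=-np.sin(t)*d+np.cos(t)*z
    return np.array(lip)+.165*tx+.055*tz-.1593*Rt[:,2],Rt
E
python3 - <<'E'
from plan import *
st=arm.get_state();print(st['eef_pos'],st['force'],np.round(st['q'],2))
b=save('scene','s3.png')
c=save('top','t3.png')
cv2.imwrite('pics/c3.png',np.vstack([cv2.resize(b[150:350,150:400],(750,300*2)),])[:,:,::-1])
for n in('top','scene'):
 for k,z in(('lip',.09),('bin',0.)):
  for d in arm.spot_point(k,n)[:1]: print(n,k,round(d['score'],2),np.round(d['xy']),np.round(atz(n,d['xy'],z),3)[:2])
yaw=90;prev=np.array(st['eef_pos'])
for i in range(0,13):
    tip=5*i
    s=min(1,tip/20)
    p,Rt=tcp_for_lip((.608,-.225-.008*s,.09-.018*s),yaw,tip);print(tip,np.round((p-prev)*1000,1),p.round(3));prev=p
E
```

```text
[0.60896102 0.00596365 0.29096706] [-0.19845596  0.28257624 -2.33598008] [ 0.43  0.37 -0.48  0.48 -0.97  0.82]
top lip 0.84 [357. 177.] [ 0.61  -0.229]
top bin 0.66 [364. 184.] [ 0.613 -0.264]
scene lip 0.71 [252. 267.] [ 0.604 -0.233]
scene bin 0.68 [252. 309.] [ 0.615 -0.259]
0 [-1.   1.4 -1.6] [0.608 0.007 0.289]
5 [  0.  -20.3  15. ] [ 0.608 -0.013  0.304]
10 [  0.  -21.9  13.3] [ 0.608 -0.035  0.318]
15 [  0.  -23.4  11.5] [ 0.608 -0.058  0.329]
20 [  0.  -24.7   9.6] [ 0.608 -0.083  0.339]
25 [  0.  -23.8  12.1] [ 0.608 -0.107  0.351]
30 [  0.  -24.8   9.9] [ 0.608 -0.131  0.361]
35 [  0.  -25.6   7.7] [ 0.608 -0.157  0.369]
40 [  0.  -26.1   5.5] [ 0.608 -0.183  0.374]
45 [  0.  -26.5   3.2] [ 0.608 -0.21   0.377]
50 [  0.  -26.7   0.9] [ 0.608 -0.236  0.378]
55 [  0.  -26.7  -1.5] [ 0.608 -0.263  0.377]
60 [  0.  -26.4  -3.8] [ 0.608 -0.29   0.373]
```

View pics/c3.png

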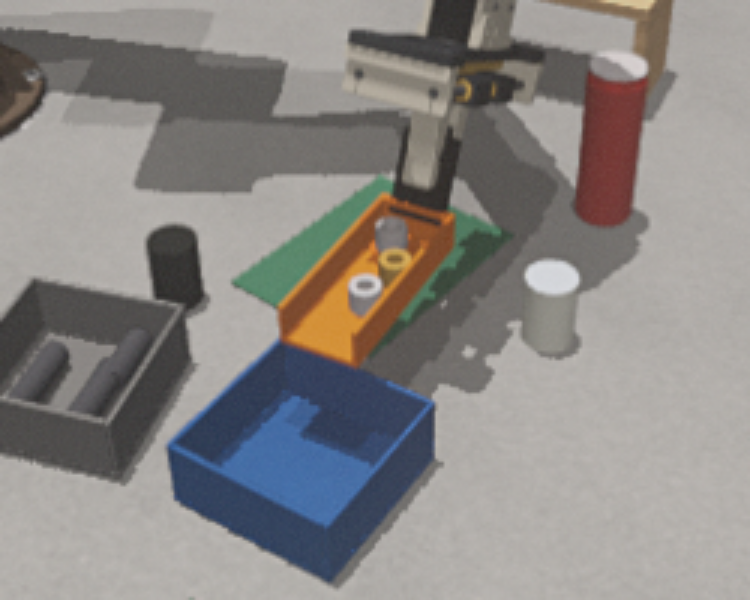

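The view shows the lip over the bin's near half with the sleeves still in. Tipping about the lip, 2.5 degrees per row.

Call:
move_arm --pt "0 -10 7.5 2.5 0 0" --pt "0 -10 7.5 2.5 0 0" --pt "0 -11 6.5 2.5 0 0" --pt "0 -11 6.5 2.5 0 0" --pt "0 -12 6 2.5 0 0"

```text
t: 14.32
eef_pos: [0.6083, -0.0459, 0.324]
ee_rot: [2.925, 0.0, 0.0]
force: [0.4, -1.3, -1.9]
width: 0.0098
```

Call:
move_arm --pt "0 -12 5.5 2.5 0 0" --pt "0 -12 5 2.5 0 0" --pt "0 -12 5 2.5 0 0" --pt "0 -12 6 2.5 0 0" --pt "0 -12 6 2.5 0 0"

```text
t: 14.73
eef_pos: [0.6083, -0.1061, 0.3513]
ee_rot: [-3.14, 0.001, 0.0]
force: [0.3, 0.2, -2.9]
width: 0.0102
```

Call:
move_arm --pt "0 -12 5 2.5 0 0" --pt "0 -12 5 2.5 0 0" --pt "0 -13 4 2.5 0 0" --pt "0 -13 4 2.5 0 0" --pt "0 -13 3 2.5 0 0"

```text
t: 15.15
eef_pos: [0.6085, -0.1692, 0.3725]
ee_rot: [-2.921, 0.001, 0.0]
force: [-0.1, -1.2, -3.3]
width: 0.01
```

Call:
move_arm --pt "0 -13 2.5 2.5 0 0" --pt "0 -13 2 2.5 0 0" --pt "0 -13 1 2.5 0 0" --pt "0 -13 1 2.5 0 0" --pt "0 -13 0 2.5 0 0"

```text
t: 15.57
eef_pos: [0.6087, -0.2343, 0.379]
ee_rot: [-2.704, 0.001, 0.001]
force: [-0.1, 0.0, -1.1]
width: 0.0097
```

Call:
move_arm --pt "0 -13 0 2.5 0 0" --pt "0 -13 -1 2.5 0 0" --pt "0 -13 -2 2.5 0 0" --pt "0 0 0 0 0 0" --pt "0 0 0 0 0 0"

```text
t: 15.98
eef_pos: [0.6086, -0.2739, 0.3748]
ee_rot: [-2.575, 0.003, -0.002]
force: [-0.6, 0.6, -1.0]
width: 0.0093
```

```bash
python3 - <<'E'
from plan import *
st=arm.get_state();print(st['eef_pos'],np.degrees(st['ee_rot']),st['force'],np.round(st['q'],2),st['t'])
b=save('scene','s4.png');c=save('top','t4.png')
cv2.imwrite('pics/c4.png',np.hstack([cv2.resize(b[200:350,180:350],(397,350)),cv2.resize(c[120:270,280:450],(397,350))])[:,:,::-1])
for n in('top','scene'):
 for d in arm.spot_point('sleeve0_mid',n)+arm.spot_point('sleeve1_mid',n): print(n,round(d['score'],2),np.round(d['xy']),np.round(atz(n,d['xy'],.014),3)[:2])
E
```

```text
[ 0.60857116 -0.27393681  0.37479252] [-1.47519988e+02  1.59994557e-01 -1.01229565e-01] [-0.62153197  0.61456281 -0.99550443] [-0.33  0.46  0.24 -0.53 -1.56  1.96] 15.9833
top 0.28 [339. 175.] [ 0.633 -0.199]
scene 0.46 [248. 319.] [ 0.628 -0.297]
scene 0.56 [253. 308.] [ 0.624 -0.268]
```

View pics/c4.png

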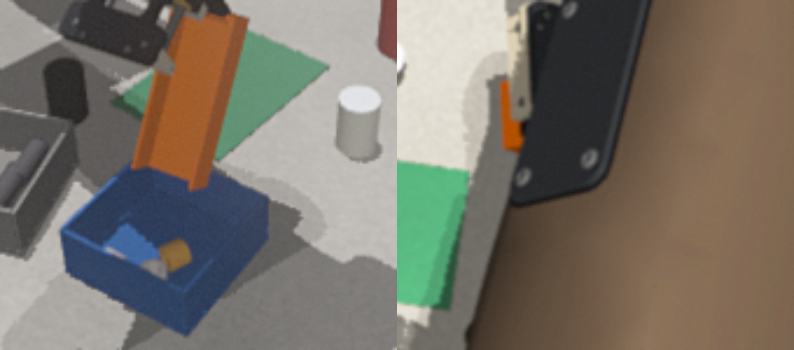

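The scene view shows the tray empty and sleeves in the blue bin at (165,260). Reversing the tip.

Call:
move_arm --pt "0 20 10 -4 0 0" --pt "0 26 6 -5 0 0" --pt "0 27 2 -5 0 0" --pt "0 27 -1 -5 0 0" --pt "0 26 -3 -5 0 0"

```text
t: 16.7
eef_pos: [0.6086, -0.1458, 0.3913]
ee_rot: [-2.997, -0.004, -0.0]
force: [0.5, 0.1, -2.3]
width: 0.0095
```

Call:
move_arm --pt "0 26 -6 -5 0 0" --pt "0 25 -8 -5 0 0" --pt "0 25 -9 -5 0 0" --pt "0 24 -9 -5 0 0" --pt "0 24 -10 -5 0 0"

```text
t: 17.12
eef_pos: [0.6082, -0.0212, 0.3484]
ee_rot: [2.85, -0.003, 0.001]
force: [-0.1, -1.0, -1.9]
width: 0.0098
```

Call:
move_arm --pt "0 23 -10 -5 0 0" --pt "0 12 -10 -3.5 0 0" --pt "-3 10 -6 0 0 0" --pt "-5 10 -6 0 0 0" --pt "-5 10 -5 0 0 0"

```text
t: 17.53
eef_pos: [0.595, 0.0422, 0.3105]
ee_rot: [2.708, -0.0, -0.002]
force: [1.1, -1.0, -0.6]
width: 0.0099
```

```bash
python3 - <<'E'
from plan import *
st=arm.get_state();print(st['eef_pos'],st['width'],st['force'])
go((.5455,.1405,.2275),R_handle(87),10)
b=save('scene','s5.png');c=save('top','t5.png')
cv2.imwrite('pics/c5.png',np.hstack([cv2.resize(b[150:350,150:350],(397,400)),cv2.resize(c[130:230,310:410],(397,400),interpolation=cv2.INTER_CUBIC)])[:,:,::-1])
E
```

```text
[0.59498627 0.04215855 0.31047371] 0.009925246726141458 [ 1.14515059 -1.03961203 -0.60940331]
total [-49.5  98.3 -83. ] [-0.1  0.  -2.9] per row [-4.95  9.83 -8.3 ] [-0.01  0.   -0.29] t 17.53 q [ 0.5   0.34 -0.46  0.44 -1.04  0.79]
```

View pics/c5.png

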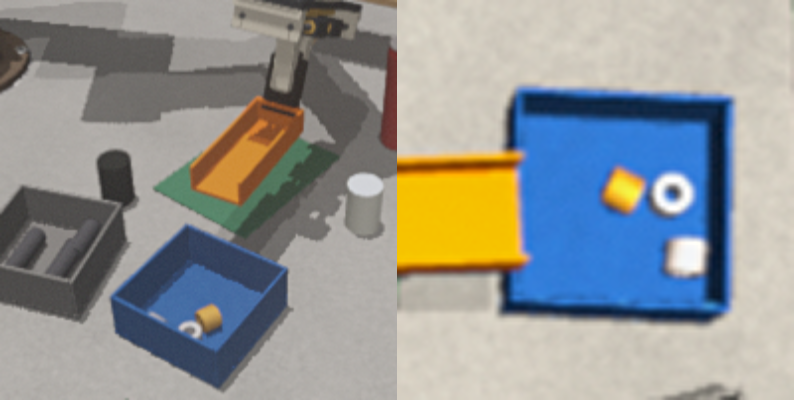

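All three sleeves are in the blue bin and the tray is empty and level. Lowering it to the mat.

Call:
move_arm --pt "-3 7 -4 0 0 -0.3" --pt "-6 12 -9 0 0 -0.3" --pt "-6 12 -10 0 0 -0.3" --pt "-6 12 -10 0 0 -0.3" --pt "-6 12 -10 0 0 -0.3"

```text
t: 18.05
eef_pos: [0.5684, 0.0965, 0.2679]
ee_rot: [2.707, -0.002, -0.03]
force: [-0.8, -0.1, -1.2]
width: 0.0098
```

Call:
move_arm --pt "-6 12 -10 0 0 -0.3" --pt "-6 11 -10 0 0 -0.3" --pt "-5 10 -9 0 0 -0.3" --pt "-4 7 -7 0 0 -0.3" --pt "-1 2 -4 0 0 -0.2"

```text
t: 18.47
eef_pos: [0.5462, 0.1392, 0.2271]
ee_rot: [2.705, -0.0, -0.052]
force: [0.5, -0.6, -1.8]
width: 0.0096
```

Call:
move_arm --pt "0 0 -6 0 0 0" --pt "0 0 -5 0 0 0" --pt "0 0 -3 0 0 0" --pt "0 0 -2 0 0 0" --pt "0 0 0 0 0 0"

```text
t: 18.88
eef_pos: [0.5466, 0.138, 0.2113]
ee_rot: [2.705, 0.0, -0.053]
force: [0.1, 0.2, -0.8]
width: 0.0094
```

Call:
move_arm --pt "0 0 -1 0 0 0" --pt "0 0 -1 0 0 0" --pt "0 0 -1 0 0 0" --pt "0 0 -0.7 0 0 0" --pt "0 0 0 0 0 0"

```text
t: 19.3
eef_pos: [0.5465, 0.1384, 0.2079]
ee_rot: [2.705, -0.0, -0.052]
force: [0.8, -0.9, -0.7]
width: 0.01
```

```bash
python3 - <<'E'
from plan import *
st=arm.get_state();print(st['force'],st['eef_pos'][2])
b=save('scene','s6.png');c=save('top','t6.png')
for n in('top','scene'):
 for k,z in(('lip',.007),('tray_mid',.018)):
  for d in arm.spot_point(k,n)[:1]: print(n,k,round(d['score'],2),np.round(d['xy']),np.round(atz(n,d['xy'],z),3)[:2])
E
```

```text
[ 0.78719202 -0.8835184  -0.67992072] 0.2079087114058146
top lip 0.6 [298. 216.] [ 0.536 -0.096]
top tray_mid 0.85 [263. 219.] [ 0.529 -0.011]
scene lip 0.79 [256. 250.] [ 0.531 -0.099]
scene tray_mid 0.58 [277. 230.] [ 0.543 -0.017]
```

One more millimetre down, then release and back out along the plate.

Call:
move_arm --pt "0 0 -0.5 0 0 0" --pt "0 0 -0.5 0 0 0" --pt "0 0 0 0 0 0" --pt "0 0 0 0 0 0" --pt "0 0 0 0 0 0"

```text
t: 20.02
eef_pos: [0.5466, 0.1385, 0.2071]
ee_rot: [2.705, -0.0, -0.052]
force: [-0.4, 1.3, 2.3]
width: 0.01
```

Call:
move_arm --pt "0 0 0 0 0 0" --pt "0 0 0 0 0 0" --pt "0 0 0 0 0 0" --pt "0 0 0 0 0 0" --pt "0 0 0 0 0 0" --claw 0

```text
t: 20.43
eef_pos: [0.5465, 0.1384, 0.2069]
ee_rot: [2.705, -0.0, -0.052]
force: [-1.1, 0.2, -0.1]
width: 0.0374
```

Call:
move_arm --pt "0 0 0 0 0 0" --pt "0 0 0 0 0 0" --pt "0 0 0 0 0 0" --pt "0 0 0 0 0 0" --pt "0 0 0 0 0 0"

```text
t: 20.85
eef_pos: [0.5465, 0.1385, 0.2069]
ee_rot: [2.705, -0.0, -0.052]
force: [-0.5, 0.5, -0.8]
width: 0.0708
```

Call:
move_arm --pt "0 3 6 0 0 0" --pt "0 7 15 0 0 0" --pt "0 10 22 0 0 0" --pt "0 12 26 0 0 0" --pt "0 12 26 0 0 0"

```text
t: 21.27
eef_pos: [0.5463, 0.1829, 0.3032]
ee_rot: [2.705, 0.001, -0.052]
force: [1.6, 0.6, -0.3]
width: 0.0871
```

Call:
move_arm --pt "-10 12 28 0 0 0" --pt "-20 12 20 0 0 0" --pt "-20 12 10 0 0 0" --pt "-20 10 0 0 0 0" --pt "0 0 0 0 0 0"

```text
t: 21.68
eef_pos: [0.4743, 0.2297, 0.3616]
ee_rot: [2.708, -0.001, -0.05]
force: [-0.5, 0.2, -0.6]
width: 0.0873
```

```bash
python3 - <<'E'
from plan import *
st=arm.get_state();b=save('scene','s7.png');c=save('top','t7.png')
for k,z in(('lip',.007),('tray_mid',.018)):
  for n in('top','scene'):
   for d in arm.spot_point(k,n)[:1]: print(n,k,round(d['score'],2),np.round(d['xy']),np.round(atz(n,d['xy'],z),3)[:2])
cv2.imwrite('pics/c7.png',np.hstack([cv2.resize(b[150:350,150:400],(400,320)),cv2.resize(c[120:300,180:420],(400,320))])[:,:,::-1])
E
```

```text
top lip 0.66 [294. 216.] [ 0.535 -0.085]
scene lip 0.71 [258. 251.] [ 0.536 -0.1  ]
top tray_mid 0.69 [265. 216.] [ 0.535 -0.016]
scene tray_mid 0.93 [274. 229.] [ 0.536 -0.016]
```

View pics/c7.png

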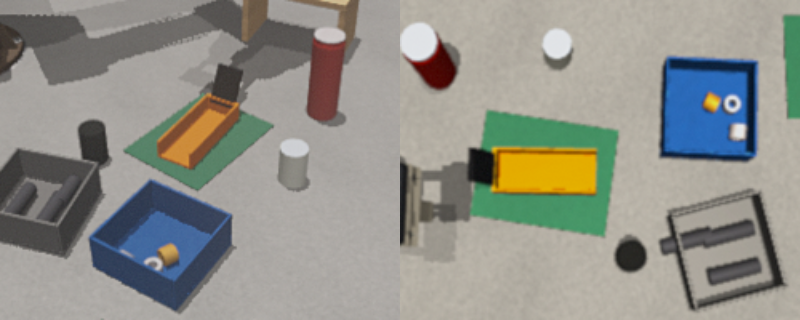

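The tray lies flat and empty mid-mat, its middle about (0.536, -0.016) against the mat centre (0.537, -0.018). Three sleeves are in the blue bin, and the can and stubs are standing.

```bash
python3 -c "
from station import arm
print(arm.job_done())"
```

```text
the job is handed in; nothing more can be done
None
```

The job is done and handed in at about 22 s of the 67 s allowed.

I pulled the tray out from under the riser by its mouth end with the three sleeves still in it. I set it down on the near green mat and let go, then took it by the handle and tipped it about 57° with the lip over the blue bin. All three sleeves slid in, and I put the empty tray back on the mat.

**Last checks:**
- **Tray:** it lies flat and released, with its middle at about (0.536, -0.016) against a mat centre of (0.537, -0.018). The lip readings from the two cameras differed by about 15 mm, but both tray-middle readings agreed to 1 mm.
- **Sleeves:** all three are visible in the blue bin.
- **Can and stubs:** all are standing, with no sign of having been touched. I judged this from the pictures and did not measure them again.
- **Forces:** the wrist readings at the end of each move stayed under 9 N.

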